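# Set the rivet bins' flip tags

### The arm

A 6-joint arm with a two-finger parallel gripper is mounted at the origin on the work surface. World frame = base frame: x ahead of the robot, y to its left, z up, the work surface at z = 0. Lengths are in m, angles in rad, forces in N, time in s.
With the tool pointing down it reaches from about 0.375 to 0.975 m from the base axis. Payload 3.8 kg.
Tool frame: the origin (TCP) lies midway between the tips of the shut fingers; the grasp point (between the pads) lies 19 mm behind it; z points along the fingers, y is the direction in which the jaws open and shut (so a half turn about z gives the same grasp; the last joint's range is limited). The gripper opens to 85 mm and grips with 20 to 120 N. Pads are 22 mm wide; open, the fingers measure 114 mm over their backs; the gripper's body (76 mm by 85 mm) begins 54 mm behind the grasp point. The pads swing forward as they close: fully open they stand 13 mm farther back than shut.
Start: joints at [-1.378, 0.264, 1.604, -0, 1.274, -0.037], TCP at [0.154, -0.657, 0.231] pointing down, gripper open.
Joint ranges: [-2.63, 2.63], [-0.94, 2.18], [0.31, 2.57], [-1.31, 4.45], [0, 2.66], [-2.55, 2.55]. Speed limits (rad/s): [2.57, 2.57, 3.14, 3.14, 3.14, 3.14].

### API

Orientations are given as a rotation vector (axis times angle).
In Python, from workcell import bot gives the robot as it stands.
- The arm moves only by the tool arm_command, never from a script. Its argument "targets" is text: rows parted by semicolons, each of 7 numbers parted by spaces: the shift along the tool's x, y, z in mm, then the turn, a rotation vector about the tool's x, y, z in degrees, then the opening, from 0 (shut) to 1 (fully open). A call has 1 to 10 rows; each row is the pose to reach, as a shift and turn from the pose commanded when the call began, along the tool's axes at that moment; what a row does not reach only later rows make up. A row lasts 1/12 s, in which the tool goes at most 41.7 mm and 7.16 degrees, less where a joint would pass 70% of its speed; a pose out of reach is approached as far as the arm can. A call with a gripper value outside its range is refused whole. The fingers move at their own pace and stop on an object; "newtons" is the grip in N (left out, the last holds). Time passes only in rows, so rows that repeat a pose let the fingers close. It gives the time, the measured TCP pose, the force and the opening at its end, in the units of the state.
- bot.read_state(): the state, without advancing time (a new reading comes with each control period).
- bot.read_camera(name): name is "scene" or "top" or "wrist"; returns (picture, depth): 384x512x3 uint8, blue, green, red; 384x512 float32, m along the optical axis (not along the pixel's ray), 0 where there is no reading.
- bot.camera_params(name): a dict with "fov_y" (degrees; the focal length in pixels is half the picture's height over the tangent of half this angle, whatever the lens; pixels are square), "cx", "cy" (the principal point, pixels), "xyz" and "rotation" of the camera in the world; the wrist camera has in their place "T_tool_cam" (4x4, takes a point from camera to tool coordinates, whose origin is the TCP and whose axes are the flange's). Camera axes: x right, y up, looking along -z (the intrinsics and any distortion apply to the point x, -y, -z); pixel columns grow to the right and rows downward; lengths in m; the calibration is good to about 2 mm. A picture is of the moment at which its call begins: read the wrist's pose just before it. camera_params takes no time and is no camera call.
- bot.finish_job(): hands the job in, once; it reports no verdict.
The state is a dict: "time": time; "q": joint angles; "joint_vel": joint speeds; "joint_torque": joint torques, N m; "tool_pos": TCP position; "tcp_rot": TCP orientation; "wrist_force": force on the tool from outside, world axes, zero at the start; "torque": the same for the moment, N m; "width": opening from 0.0 (shut) to 1.0 (fully open).
Only numpy, scipy, OpenCV 4.12 (cv2) and the standard library are available. Lean on these libraries where they do the work, as an engineer would, in place of code of your own. Each camera call takes 0.05 s, during which the arm holds its last target.

### The job

Each of the four rivet bins has a hinged flip tag straight in front of it; with light fingertip pushes, flip over whichever tags are wrong, so that the tags of the full bins lean towards their bins with the ring face up and the tag of the empty bin leans towards the robot with the bar face up. Only push the tags: do not pinch them or press them hard, lift nothing, and leave the bins and all the tools and parts where they stand.

Things in the scene. Friction and masses are not known exactly. Their poses are not given: they have to be found in the camera images.
- board: Plywood slab 270 x 430 x 18 mm (x, y, z) fixed on the bench, carrying the tag stands and bins; origin under its centre, x points away from the robot, roughly along world x (turned up to 0.15 rad).
- stand_a: Fixed steel hinge stand, foot 56 x 62 x 4 mm, ears 59 mm over both, 27 mm high. Origin: centre of the foot's underside on the board's top (18 mm above the bench); +x points to this tag's bin, about 165 mm straight behind it; y is along the hinge pin, 22 mm above the origin. The four stands (in any order) form a row 100 mm apart along y.
- leaf_a (a joint): Tag on stand_a: free-swinging 60 g plate 46 mm wide, 3 mm thick, reaching 58 mm from the pin. 0: on its stop leaning to the robot, 40 degrees off upright, raised BAR face up. 0.70: upright. 1.396: on its stop leaning to the bin, 40 degrees off upright, raised RING face up. Pushed past upright it falls over by its own weight and stays; do not press it on against a stop.
- edge_a (a point): Middle of the free edge of tag leaf a; at either stop 66 mm above the stand's origin and 37 mm to the near or far side of the hinge pin.
- stand_b: Fixed steel hinge stand, foot 56 x 62 x 4 mm, ears 59 mm over both, 27 mm high. Origin: centre of the foot's underside on the board's top (18 mm above the bench); +x points to this tag's bin, about 165 mm straight behind it; y is along the hinge pin, 22 mm above the origin. The four stands (in any order) form a row 100 mm apart along y.
- leaf_b (a joint): Tag on stand_b: free-swinging 60 g plate 46 mm wide, 3 mm thick, reaching 58 mm from the pin. 0: on its stop leaning to the robot, 40 degrees off upright, raised BAR face up. 0.70: upright. 1.396: on its stop leaning to the bin, 40 degrees off upright, raised RING face up. Pushed past upright it falls over by its own weight and stays; do not press it on against a stop.
- edge_b (a point): Middle of the free edge of tag leaf b; at either stop 66 mm above the stand's origin and 37 mm to the near or far side of the hinge pin.
- stand_c: Fixed steel hinge stand, foot 56 x 62 x 4 mm, ears 59 mm over both, 27 mm high. Origin: centre of the foot's underside on the board's top (18 mm above the bench); +x points to this tag's bin, about 165 mm straight behind it; y is along the hinge pin, 22 mm above the origin. The four stands (in any order) form a row 100 mm apart along y.
- leaf_c (a joint): Tag on stand_c: free-swinging 60 g plate 46 mm wide, 3 mm thick, reaching 58 mm from the pin. 0: on its stop leaning to the robot, 40 degrees off upright, raised BAR face up. 0.70: upright. 1.396: on its stop leaning to the bin, 40 degrees off upright, raised RING face up. Pushed past upright it falls over by its own weight and stays; do not press it on against a stop.
- edge_c (a point): Middle of the free edge of tag leaf c; at either stop 66 mm above the stand's origin and 37 mm to the near or far side of the hinge pin.
- stand_d: Fixed steel hinge stand, foot 56 x 62 x 4 mm, ears 59 mm over both, 27 mm high. Origin: centre of the foot's underside on the board's top (18 mm above the bench); +x points to this tag's bin, about 165 mm straight behind it; y is along the hinge pin, 22 mm above the origin. The four stands (in any order) form a row 100 mm apart along y.
- leaf_d (a joint): Tag on stand_d: free-swinging 60 g plate 46 mm wide, 3 mm thick, reaching 58 mm from the pin. 0: on its stop leaning to the robot, 40 degrees off upright, raised BAR face up. 0.70: upright. 1.396: on its stop leaning to the bin, 40 degrees off upright, raised RING face up. Pushed past upright it falls over by its own weight and stays; do not press it on against a stop.
- edge_d (a point): Middle of the free edge of tag leaf d; at either stop 66 mm above the stand's origin and 37 mm to the near or far side of the hinge pin.
- bin_full_1: Loose open grey steel bin 80 x 75 x 55 mm (x, y, z), wall 3 mm, FULL: heaped with copper rivets to the rim; origin under its centre, on the board's top. Its front wall is about 115 to 131 mm behind the hinge pin. Must stay where it is.
- bin_full_2: Loose open grey steel bin 80 x 75 x 55 mm (x, y, z), wall 3 mm, FULL: heaped with copper rivets to the rim; origin under its centre, on the board's top. Its front wall is about 115 to 131 mm behind the hinge pin. Must stay where it is.
- bin_full_3: Loose open grey steel bin 80 x 75 x 55 mm (x, y, z), wall 3 mm, FULL: heaped with copper rivets to the rim; origin under its centre, on the board's top. Its front wall is about 115 to 131 mm behind the hinge pin. Must stay where it is.
- bin_empty: Loose open grey steel bin 80 x 75 x 55 mm (x, y, z), wall 3 mm, EMPTY: bare inside; origin under its centre, on the board's top. Its front wall is about 115 to 131 mm behind the hinge pin. Must stay where it is.
- snap: Bystander: loose steel rivet snap, 18 mm dia. x 38 mm, standing on the board; it stands in a gap between two neighbouring tags. Origin at its underside. Must stay where it is.
- collar: Bystander: loose brass collar 22 mm dia. x 16 mm on the board; it stands in a gap between two neighbouring tags. Origin at its underside. Must stay where it is.
- slug: Bystander: loose dark steel slug 20 mm dia. x 22 mm standing on the board; it stands in a gap between two neighbouring tags. Origin at its underside. Must stay where it is.
- hammer: Bystander: loose hammer lying on the bench left of the board. Origin at its underside. Must stay where it is.
- mallet: Bystander: loose wooden mallet lying on the bench right of the board, head 64 mm dia. x 90 mm. Origin at its underside. Must stay where it is.
- wrench: Bystander: loose steel wrench lying on the bench at the board's right front. Origin at its underside. Must stay where it is.
- tin: Bystander: loose brass cup 70 mm dia. x 90 mm on the bench near the robot's left. Origin at its underside. Must stay where it is.

How it is judged:
By the outcome, as a careful person would: the job done as asked, in the order asked, and still so for the second after the job is handed in, with the robot touching nothing.
It also fails if it takes over 58 s, if anything falls off the work surface, if the arm or the gripper's body presses on something with over 40 N, if the wrist force passes 120 N, or if a joint passes its speed limit or range.

## Working session

There is one attempt and no reset: what is moved stays moved. The work goes in short steps, Python scripts to look and compute and a tool call to move; the robot and the scene stay as the last step left them, time stands still between calls to the robot, and variables do not carry over. Pictures are saved under pics/ and viewed, and the job is handed in when it is done.

Besides the shell and the picture viewer there is one more tool, called after "Request:" as a command line: name --argument value ..., lists and objects as JSON in quotes. arm_command: Moves the arm, as the interface text tells. Its arguments: {"type":"object","properties":{"targets":{"type":"string"},"newtons":{"type":"number"}},"required":["targets"]}

```bash
mkdir -p pics; ls
python3 - <<'E'
from workcell import bot
import cv2
s=bot.read_state();print(s)
for n in("scene","top"):
    p,d=bot.read_camera(n);cv2.imwrite(f"pics/{n}0.png",p)
    import numpy as np
    np.save(f"pics/{n}0.npy",d)
    print(n,bot.camera_params(n))
print(bot.camera_params("wrist"))
E
```

```text
pics
{'time': 0.0, 'q': array([-1.37787152e+00,  2.64745391e-01,  1.60539074e+00, -1.03217344e-05,
        1.27365668e+00, -3.69052766e-02]), 'joint_vel': array([ 6.84935885e-04,  1.33659293e-03, -9.27761066e-05,  7.54601234e-05,
       -1.10651593e-03,  1.44205435e-03]), 'joint_torque': array([ 6.73573504e-04, -5.15110517e+01, -3.67312610e+01, -4.35618367e-04,
        1.30118037e-02,  1.66676838e-06]), 'tool_pos': array([ 0.15362555, -0.65654147,  0.22995819]), 'tcp_rot': array([-3.11869357e+00, -3.59975518e-01,  2.84580966e-04]), 'wrist_force': array([-0.11445896,  0.33412434,  0.35799709]), 'torque': array([ 0.03629722, -0.02055038, -0.05564107]), 'width': 1.0015464574638298}
scene {'fov_y': 57.63321564630652, 'cx': 257.69858277215036, 'cy': 189.36198576014235, 'xyz': array([1.08601864, 0.41496573, 0.83289383]), 'rotation': array([0.41674167, 0.8354338 , 2.10272334])}
top {'fov_y': 43.45821370142244, 'cx': 259.17844787666263, 'cy': 201.3098277328638, 'xyz': array([ 0.3404532 , -0.01067769,  1.69141556]), 'rotation': array([ 0.08022604, -0.08636065, -1.54390615])}
{'fov_y': 69.68848398549868, 'cx': 256.14539661513544, 'cy': 190.31070573801662, 'T_tool_cam': array([[ 2.11031941e-05,  9.46484857e-01,  3.22748223e-01,
         8.16585424e-02],
       [ 9.99999305e-01, -4.00469411e-04,  1.10902254e-03,
        -6.23476305e-04],
       [ 1.17892383e-03,  3.22747975e-01, -9.46484207e-01,
        -1.42974227e-01],
       [ 0.00000000e+00,  0.00000000e+00,  0.00000000e+00,
         1.00000000e+00]])}
```

View pics/scene0.png

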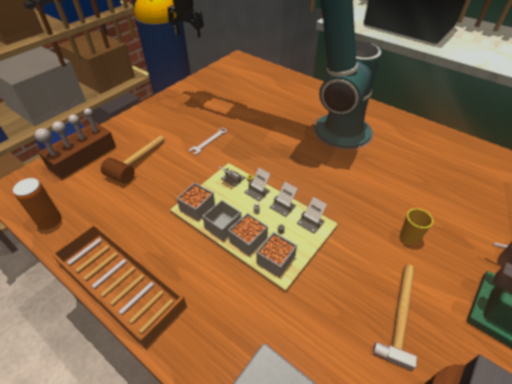

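View pics/top0.png

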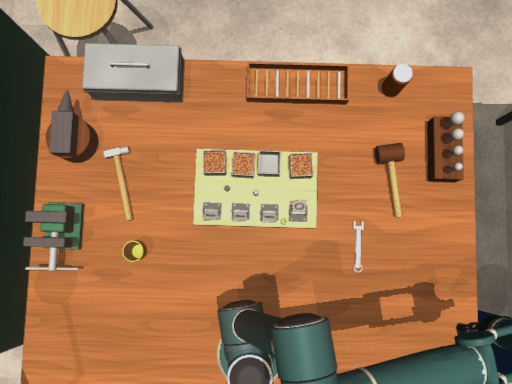

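Run:
```python
import cv2
p=cv2.imread("pics/top0.png")[140:235,185:325];cv2.imwrite("pics/tz.png",cv2.resize(p,None,fx=5.5,fy=5.5,interpolation=cv2.INTER_CUBIC))
p=cv2.imread("pics/scene0.png")[155:290,165:345];cv2.imwrite("pics/sz.png",cv2.resize(p,None,fx=4.4,fy=4.4,interpolation=cv2.INTER_CUBIC))
```

```text
(no output)
```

View pics/tz.png

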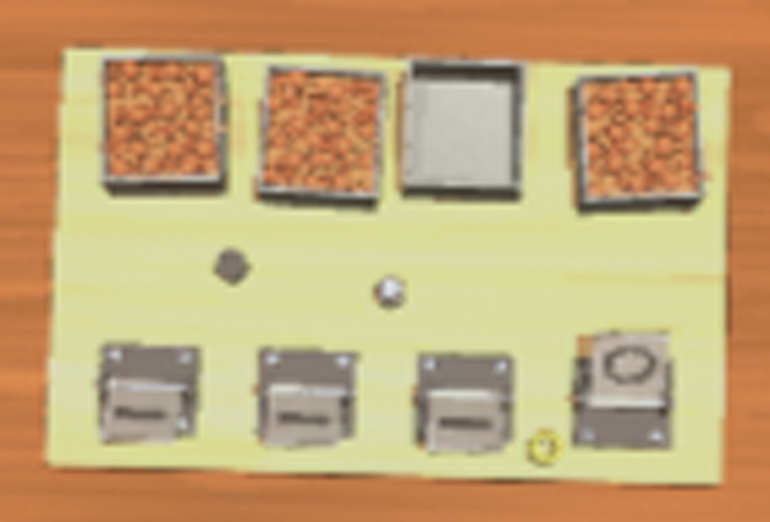

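View pics/sz.png

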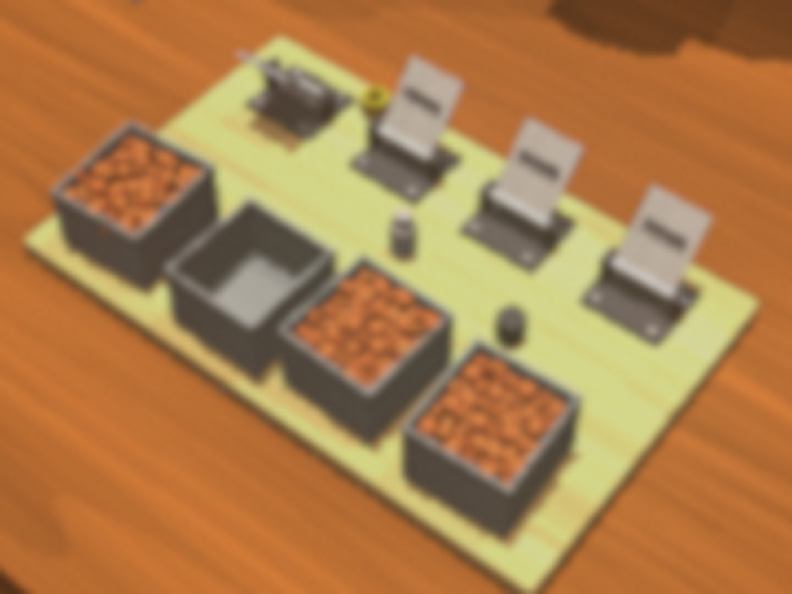

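```bash
cat > h.py <<'E'
import numpy as np,cv2
from scipy.spatial.transform import Rotation as R
from workcell import bot
def cam(name,T=None):
    c=bot.camera_params(name);f=192/np.tan(np.radians(c['fov_y'])/2)
    if 'xyz' in c: M=R.from_rotvec(c['rotation']).as_matrix();o=np.array(c['xyz'])
    else:
        X=T@c['T_tool_cam'];M=X[:3,:3];o=X[:3,3]
    return c,f,M,o
def toolT(s):
    T=np.eye(4);T[:3,:3]=R.from_rotvec(s['tcp_rot']).as_matrix();T[:3,3]=s['tool_pos'];return T
def cloud(name,d,T=None):
    c,f,M,o=cam(name,T);v,u=np.mgrid[0:384,0:512]
    P=np.stack([(u-c['cx'])/f*d,-(v-c['cy'])/f*d,-d],-1);return P@M.T+o
def plane(name,uv,z,T=None):
    c,f,M,o=cam(name,T);uv=np.atleast_2d(uv).astype(float)
    r=np.stack([(uv[:,0]-c['cx'])/f,-(uv[:,1]-c['cy'])/f,-np.ones(len(uv))],-1)@M.T
    return o+r*((z-o[2])/r[:,2])[:,None]
def proj(name,P,T=None):
    c,f,M,o=cam(name,T);q=(np.atleast_2d(P)-o)@M
    return np.stack([c['cx']+f*q[:,0]/-q[:,2],c['cy']-f*q[:,1]/-q[:,2]],-1)
E
python3 - <<'E'
from h import *
for n in("top","scene"):
    p=cv2.imread(f"pics/{n}0.png");d=np.load(f"pics/{n}0.npy");C=cloud(n,d)
    hsv=cv2.cvtColor(p,cv2.COLOR_BGR2HSV)
    m=((hsv[...,0]>22)&(hsv[...,0]<36)&(hsv[...,1]>60)&(hsv[...,2]>150)).astype(np.uint8)
    k,l,st,ce=cv2.connectedComponentsWithStats(m);i=1+np.argmax(st[1:,4])
    cs,_=cv2.findContours((l==i).astype(np.uint8),cv2.RETR_EXTERNAL,cv2.CHAIN_APPROX_NONE)
    cn=max(cs,key=cv2.contourArea)[:,0]
    W=plane(n,cn,.018)[:,:2].astype(np.float32)
    hull=cv2.convexHull(W);r=cv2.minAreaRect(hull);print(n,r,"depth z med",np.median(C[l==i][:,2]))
    # high pts of tags
    fill=np.zeros_like(m);cv2.drawContours(fill,[cv2.convexHull(cn)],-1,1,-1)
    Z=C[...,2];mm=(fill>0)&(Z>.045)&(Z<.12)&(C[...,0]<r[0][0]+.02)
    k,l,st,ce=cv2.connectedComponentsWithStats(mm.astype(np.uint8))
    for j in range(1,k):
        if st[j,4]>8:
            Q=C[l==j];print(ce[j].round(1),st[j,4],"mean",Q.mean(0).round(4),"min",Q.min(0).round(3),"max",Q.max(0).round(3))
E
```

```text
top ((0.5668541193008423, -0.0008134394884109497), (0.42644256353378296, 0.26686492562294006), 89.73287963867188) depth z med 0.01724493492886392
[255.7 192.4] 15 mean [ 0.5461 -0.0021  0.0518] min [ 0.538 -0.01   0.045] max [0.551 0.004 0.06 ]
[299.3 206. ] 153 mean [ 0.5014 -0.1515  0.0659] min [ 0.48  -0.18   0.045] max [ 0.519 -0.128  0.088]
[210.4 215.5] 125 mean [0.4617 0.1486 0.0672] min [0.445 0.126 0.045] max [0.486 0.172 0.089]
[239.8 216.3] 125 mean [0.4614 0.0493 0.0675] min [0.445 0.027 0.045] max [0.484 0.072 0.09 ]
[269.7 216.8] 135 mean [ 0.4625 -0.0519  0.0654] min [ 0.444 -0.08   0.046] max [ 0.488 -0.029  0.091]
scene ((0.5700390338897705, 0.0009592622518539429), (0.42870768904685974, 0.26852670311927795), 89.70919036865234) depth z med 0.01946095514762536
[230.  172.3] 47 mean [ 0.505  -0.1405  0.0681] min [ 0.48  -0.176  0.045] max [ 0.523 -0.12   0.088]
[258.6 183.8] 109 mean [ 0.4779 -0.0472  0.0531] min [ 0.467 -0.072  0.045] max [ 0.49  -0.019  0.064]
[283.8 198. ] 117 mean [0.4783 0.0491 0.0529] min [0.469 0.02  0.045] max [0.491 0.074 0.063]
[255.9 205.5] 27 mean [0.5532 0.0009 0.0521] min [ 0.544 -0.007  0.045] max [0.56  0.006 0.059]
[312.5 214.4] 141 mean [0.4793 0.1508 0.0524] min [0.47  0.123 0.045] max [0.493 0.18  0.064]
```

Request:
arm_command --targets "30 -22 0 0 0 4 0;62 -46 0 0 0 8 0;94 -70 0 0 0 13 0;126 -95 0 0 0 13 0;158 -120 0 0 0 13 0;190 -144 0 0 0 13 0;222 -168 0 0 0 13 0;254 -192 0 0 0 13 0;286 -216 0 0 0 13 0;310 -234 0 0 0 13 0" --newtons 20

```text
time: 0.93
tool_pos: [0.4035, -0.356, 0.2309]
tcp_rot: [-3.14, -0.006, -0.0]
wrist_force: [-0.6, 0.0, -0.5]
width: -0.004
```

Run:
```python
from h import *
s=bot.read_state();T=toolT(s);print(s['time'],T.round(4),s['width'],s['q'].round(2),s['wrist_force'])
```

```text
0.9333 [[ 1.000e+00  3.800e-03  1.000e-04  4.035e-01]
 [ 3.800e-03 -1.000e+00  1.200e-03 -3.560e-01]
 [ 1.000e-04 -1.200e-03 -1.000e+00  2.309e-01]
 [ 0.000e+00  0.000e+00  0.000e+00  1.000e+00]] -0.003512525045522587 [-0.77  0.01  1.9   0.    1.24  0.8 ] [-0.58148578  0.03054951 -0.46713341]
```

Request:
arm_command --targets "0 -38 0 0 0 0 0;0 -79 0 0 0 0 0;0 -120 0 0 0 0 0;0 -161 0 0 0 0 0;0 -202 0 0 0 0 0;0 -243 0 0 0 0 0;0 -284 0 0 0 0 0;0 -325 0 0 0 0 0;0 -366 0 0 0 0 0;0 -405 0 0 0 0 0"

```text
time: 1.77
tool_pos: [0.4003, 0.0482, 0.2311]
tcp_rot: [-3.141, -0.004, -0.0]
wrist_force: [1.3, -0.2, -0.4]
width: 0.001
```

Request:
arm_command --targets "-5 0 0 0 0 0 0;-10 0 0 0 0 0 0;-10 0 0 0 0 0 0"

```text
time: 2.02
tool_pos: [0.3899, 0.0461, 0.2308]
tcp_rot: [3.141, 0.007, -0.002]
wrist_force: [1.1, 0.1, -0.7]
width: 0.001
```

Run:
```python
from h import *
s=bot.read_state();T=toolT(s);p,d=bot.read_camera("wrist");print(s['time'],T.round(4))
cv2.imwrite("pics/w1.png",p);np.save("pics/w1.npy",d)
C=cloud("wrist",d,T);Z=C[...,2]
mm=(Z>.06)&(Z<.1)&(C[...,0]>.43)&(C[...,0]<.53)
k,l,st,ce=cv2.connectedComponentsWithStats(mm.astype(np.uint8))
for j in range(1,k):
    if st[j,4]>30:
        Q=C[l==j];print(ce[j].round(1),st[j,4],np.percentile(Q,[1,50,99],axis=0).round(4).tolist())
```

```text
2.0167 [[ 1.000e+00  4.600e-03 -1.300e-03  3.899e-01]
 [ 4.600e-03 -1.000e+00 -7.000e-04  4.610e-02]
 [-1.300e-03  7.000e-04 -1.000e+00  2.308e-01]
 [ 0.000e+00  0.000e+00  0.000e+00  1.000e+00]]
[455.6  56.4] 1448 [[0.4951, -0.1723, 0.0604], [0.5092, -0.1488, 0.0754], [0.5203, -0.127, 0.0859]]
[157.9 110.1] 1098 [[0.4458, 0.127, 0.0603], [0.4572, 0.149, 0.0747], [0.469, 0.1722, 0.0862]]
[253.4 110.9] 1063 [[0.4454, 0.0275, 0.0604], [0.4566, 0.0493, 0.0744], [0.4685, 0.0725, 0.0859]]
[348.3 111.6] 1054 [[0.4458, -0.0723, 0.0603], [0.4562, -0.0493, 0.0742], [0.4679, -0.0272, 0.0861]]
```

View pics/w1.png

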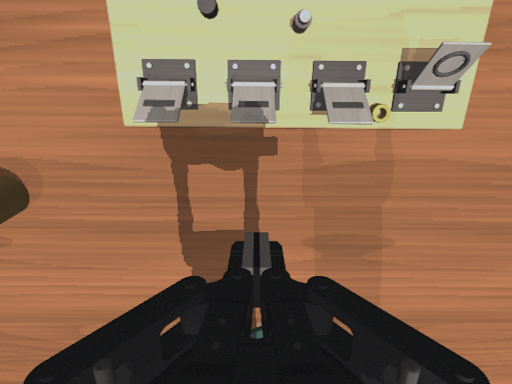

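Request:
arm_command --targets "0 -1 30 0 0 0 0;0 -2 65 0 0 0 0;0 -2 100 0 0 0 0;0 -2 130 0 0 0 0;0 -2 150 0 0 0 0;0 -2 160 0 0 0 0;8 -2 162 0 0 0 0;18 -2 162 0 0 0 0;28 -2 162 0 0 0 0;36 -2 162 0 0 0 0"

```text
time: 2.9
tool_pos: [0.431, 0.048, 0.0714]
tcp_rot: [-3.141, -0.003, -0.008]
wrist_force: [-0.0, 0.4, 0.5]
width: 0.001
```

Request:
arm_command --targets "3 0 0 0 0 0 0;6 0 0 0 0 0 0;9 0 0 0 0 0 0;12 0 0 0 0 0 0;15 0 0 0 0 0 0;18 0 0 0 0 0 0;21 0 0 0 0 0 0;24 0 0 0 0 0 0;27 0 0 0 0 0 0;30 0 0 0 0 0 0"

```text
time: 3.73
tool_pos: [0.4575, 0.0484, 0.0693]
tcp_rot: [3.142, 0.005, 0.0]
wrist_force: [-0.0, 0.0, -0.2]
width: -0.002
```

```bash
cat > look.py <<'E'
import sys
from h import *
s=bot.read_state();T=toolT(s);p,d=bot.read_camera("wrist");q,_=bot.read_camera("scene");print(s['time'],T[:3,3].round(4),s['wrist_force'].round(2))
b=cv2.resize(q[145:300,165:350],None,fx=3,fy=3,interpolation=cv2.INTER_CUBIC)[:384]
cv2.imwrite(f"pics/{sys.argv[1]}.png",cv2.resize(np.hstack([p[:,:],cv2.resize(b,(400,335))[:384] if 0 else np.pad(b,((0,384-b.shape[0]),(0,0),(0,0)))]),(800,288)))
E
python3 look.py l1
```

```text
3.7333 [0.4575 0.0484 0.0693] [-0.04  0.03 -0.22]
```

View pics/l1.png

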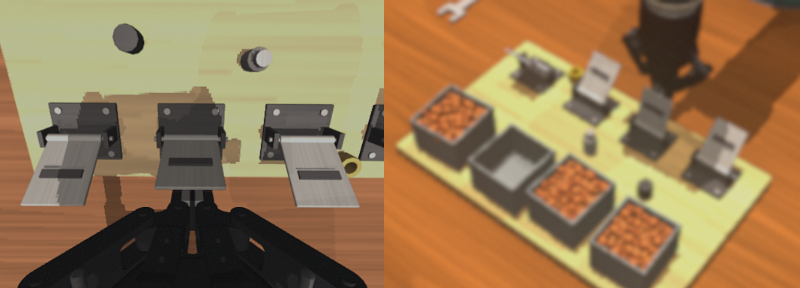

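Request:
arm_command --targets "3 0 0 0 0 0 0;6 0 0 0 0 0 0;9 0 0 0 0 0 0;12 0 0 0 0 0 0;15 0 0 0 0 0 0;18 0 0 0 0 0 0;20 0 0 0 0 0 0;22 0 0 0 0 0 0;22 0 0 0 0 0 0"

```text
time: 4.58
tool_pos: [0.4796, 0.0484, 0.0693]
tcp_rot: [-3.142, -0.005, -0.001]
wrist_force: [0.7, 0.1, -0.5]
width: -0.002
```

```bash
python3 look.py l2
```

```text
4.5833 [0.4796 0.0484 0.0693] [ 0.71  0.14 -0.52]
```

View pics/l2.png

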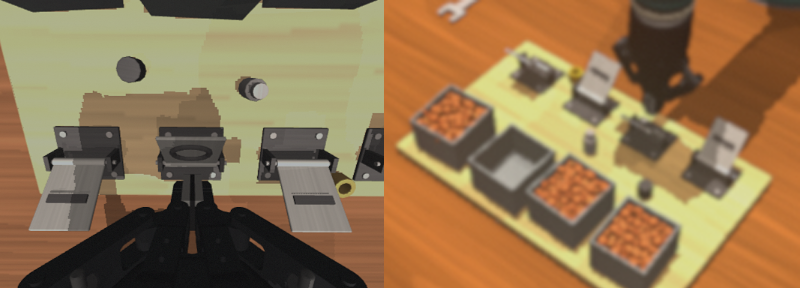

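Request:
arm_command --targets "-15 0 0 0 0 0 0;-45 0 0 0 0 0 0;-75 0 0 0 0 0 0;-88 0 0 0 0 0 0;-88 -20 0 0 0 0 0;-88 -50 0 0 0 0 0;-88 -80 0 0 0 0 0;-88 -96 0 0 0 0 0;-88 -101 0 0 0 0 0;-88 -101 0 0 0 0 0"

```text
time: 5.52
tool_pos: [0.3907, 0.15, 0.0694]
tcp_rot: [-3.142, -0.008, -0.0]
wrist_force: [-0.6, 0.1, 0.2]
width: 0.0
```

Request:
arm_command --targets "10 0 0 0 0 0 0;20 0 0 0 0 0 0;30 0 0 0 0 0 0;40 0 0 0 0 0 0;46 0 0 0 0 0 0;50 0 0 0 0 0 0;54 0 0 0 0 0 0;57 0 0 0 0 0 0;60 0 0 0 0 0 0;63 0 0 0 0 0 0"

```text
time: 6.35
tool_pos: [0.4538, 0.1493, 0.0692]
tcp_rot: [3.142, 0.005, -0.0]
wrist_force: [-0.1, -0.8, -0.3]
width: -0.0
```

```bash
python3 look.py l3
```

```text
6.35 [0.4538 0.1493 0.0692] [-0.12 -0.8  -0.3 ]
```

View pics/l3.png

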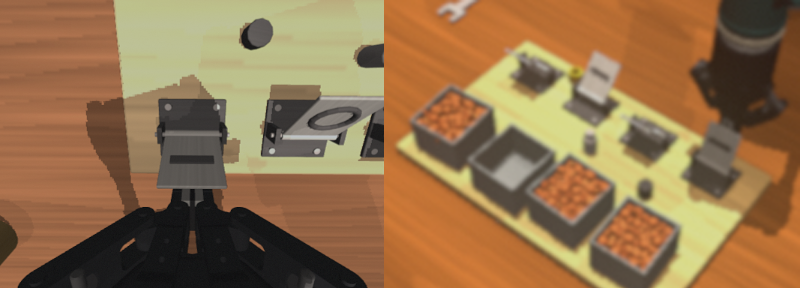

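Request:
arm_command --targets "3 0 0 0 0 0 0;6 0 0 0 0 0 0;9 0 0 0 0 0 0;12 0 0 0 0 0 0;15 0 0 0 0 0 0;18 0 0 0 0 0 0;21 0 0 0 0 0 0;24 0 0 0 0 0 0;26 0 0 0 0 0 0;26 0 0 0 0 0 0"

```text
time: 7.28
tool_pos: [0.4804, 0.1494, 0.0694]
tcp_rot: [-3.142, -0.004, -0.001]
wrist_force: [0.1, -0.1, 0.2]
width: -0.001
```

```bash
python3 look.py l4
```

```text
7.2833 [0.4804 0.1494 0.0694] [ 0.11 -0.14  0.18]
```

View pics/l4.png

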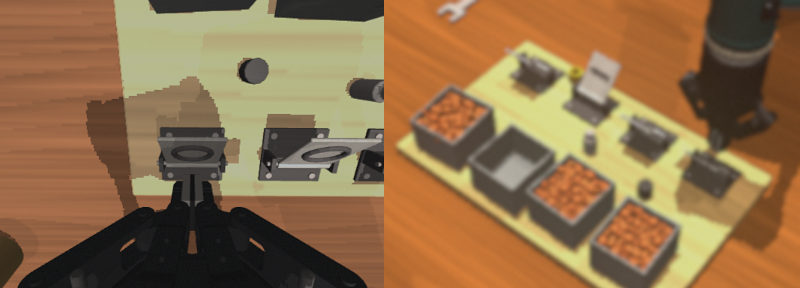

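Both tags have gone over to the ring face. Next I back the arm off, raise it and check.

Request:
arm_command --targets "-20 0 0 0 0 0 0;-50 0 0 0 0 0 0;-80 0 0 0 0 0 0;-90 0 -20 0 0 0 0;-90 0 -55 0 0 0 0;-90 0 -95 0 0 0 0;-90 0 -135 0 0 0 0;-90 0 -160 0 0 0 0;-90 0 -160 0 0 0 0;-90 0 -160 0 0 0 0"

```text
time: 8.22
tool_pos: [0.391, 0.1496, 0.2315]
tcp_rot: [-3.14, -0.005, -0.007]
wrist_force: [-0.2, 0.2, -0.3]
width: 0.0
```

```bash
python3 look.py l5
python3 - <<'E'
from h import *
p,d=bot.read_camera("top");p0=cv2.imread("pics/top0.png")
f=lambda a:cv2.resize(a[140:275,115:405],None,fx=2.7,fy=2.2*1,interpolation=cv2.INTER_CUBIC)
cv2.imwrite("pics/cmp.png",np.vstack([f(p0),f(p)]))
C=cloud("top",d)
Z=C[...,2];mm=(Z>.06)&(Z<.1)&(C[...,0]>.43)&(C[...,0]<.53)&(abs(C[...,1])<.2)
k,l,st,ce=cv2.connectedComponentsWithStats(mm.astype(np.uint8))
for j in range(1,k):
    if st[j,4]>15: print(ce[j].round(1),st[j,4],C[l==j].mean(0).round(3),C[l==j].max(0).round(3))
E
```

```text
8.2167 [0.391  0.1496 0.2315] [-0.23  0.22 -0.27]
[210.9 201.5] 107 [0.509 0.148 0.073] [0.52  0.172 0.089]
[240.5 202.4] 106 [0.508 0.048 0.073] [0.52  0.07  0.091]
[299.2 204.1] 97 [ 0.507 -0.15   0.073] [ 0.52  -0.128  0.087]
[269.6 218.7] 85 [ 0.456 -0.051  0.074] [ 0.469 -0.029  0.09 ]
```

View pics/cmp.png

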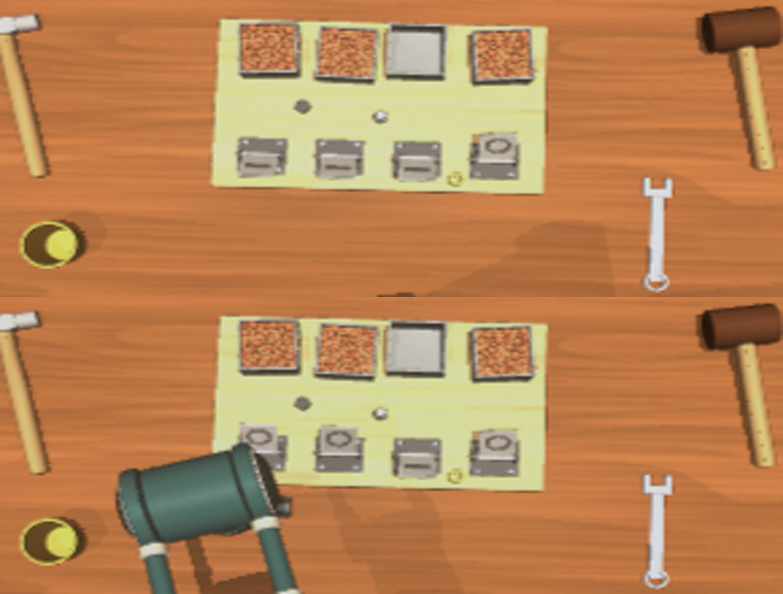

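View pics/l5.png

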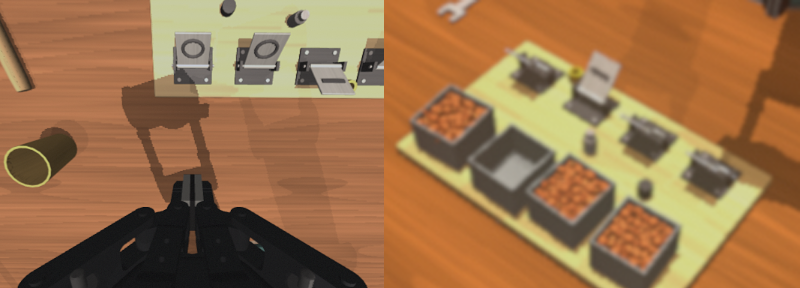

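The before and after top views show the two left tags, the ones I flipped, now leaning to their bins with the ring up. The empty bin's tag (third from the left) still shows its bar, and the rightmost still shows its ring. The bins, tools and small parts look unmoved, and the gripper is clear. I'm handing the job in.

```bash
python3 -c "
from workcell import bot
print(bot.finish_job())"
```

```text
the job is handed in; nothing more can be done
None
```

All four tags are now right, and the job was handed in at about 8.3 s on the robot's clock. The bins from left to right are full, full, empty, full. Only the two leftmost tags were wrong, showing the bar in front of full bins. I pushed each past upright with the shut fingertips, and they fell onto their bin-side stops.

**Tag check:** The final top, scene and wrist pictures show ring, ring, bar, ring. The top camera's depth puts the three ring tags at x ≈ 0.508 (leaning to the bins) and the bar tag at x ≈ 0.456 (leaning to the robot).

**Force and surroundings:** The wrist force read under 1.5 N at the end of every move; it was not read in between. The bins, the snap, collar and slug, and the bench tools look unmoved by eye in the before and after top pictures, and the gripper ended clear at z = 0.23 m. No check failed or disagreed.

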